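# Hold a drawer front on its pegs for the screws

### The job

The small kitchen drawer on the worktop has lost its wooden front: pick the front up, fit it knob outwards on the two pegs at the drawer's open end, and press it flush and upright against the two steel flanges there with a steady push of about 12 N (between 6 and 18 N). You are the third hand for the person who will drive the screws from inside, so finish while still holding and pressing it there: hold for a few seconds and do not let go or ease off at the end. Bring it up gently, never pushing harder than 40 N, and leave the mug, the jars and the bottle where they stand.

Things in the scene. Friction and masses are not known exactly. Their poses are not given: they have to be found in the camera images.
- front: loose drawer front, flat mid-brown wooden board 297 mm wide (its y), 140 mm high (z), 18 mm thick (x), 0.35 to 0.75 kg, standing upright on its long lower edge. Origin: centre of its underside. Its face looks to its own -x and carries a steel knob; the face is bare more than 72 mm above the underside
- front_back (a point): point on the front's back face at its lower edge, mid width (9 mm to +x of the origin of front); when the front is home it lies straight above the origin of drawer, about 3 mm up
- knob_tip (a point): outer end of the front's steel knob (27 mm across, 26 mm tall), 35 mm to -x of the origin of front, 56 mm up
- hole_left (a point): mouth of a blind hole in the front's back, 12 mm wide, 14 mm high, 12.5 mm deep, at y = +105 mm, 51 mm above the underside
- hole_right (a point): mouth of the same hole at y = -105 mm
- drawer: grey drawer box 250 mm wide (y), 250 mm deep (x), sides up to 118 mm above the worktop; on a non-slip mat, cannot be moved. Origin: on the worktop at the middle of its open end, in the plane of the flanges; x points into the drawer. Behind the opening, between the flanges, there is free room for a finger above 65 mm (floor board and low cutlery below)
- flange_left (a point): centre of the outer face of the steel flange at the drawer's +y side: hard upright strip 5 mm thick, y = 89 to 125 mm of the drawer, 12 to 118 mm above the worktop, facing the drawer's -x; the other is its mirror image at -y
- peg_left (a point): tip of the wooden peg on the flange at +y: 8 mm across, sticking out 10 mm to the drawer's -x, axis 54 mm above the worktop, y = +105 mm. The pegs enter the holes best when the front's underside is 3 mm above the worktop (slack 2 mm sideways, 3 mm in height)
- peg_right (a point): tip of the same peg on the flange at -y (y = -105 mm)
- mug_blue: yellow and blue mug, 78 mm across, 92 mm high, at the right front; stays where it is
- coffee_jar: coffee jar with a dark lid, 68 mm across, 133 mm high, at the back left; stays where it is
- spice_a: spice jar with a green cap, 46 mm across, 106 mm high, at the back left; stays where it is
- green_bottle: small clear bottle of green washing-up liquid, 41 mm across, 199 mm high, at the back left; stays where it is

How it is judged:
By the outcome, as a careful person would: the job done as asked, in the order asked, and still so for the second after the job is handed in, while the arm keeps its last pose, push and grip.
It also fails if it takes over 54 s, if anything falls off the work surface, if the arm or the gripper's body presses on something with over 40 N, if the wrist force passes 120 N, or if a joint passes its speed limit or range.

### The arm

A 6-joint arm with a two-finger parallel gripper is mounted at the origin on a cart in front of the work surface, level with it; the furniture and walls round the work are solid. World frame = base frame: x ahead of the robot, y to its left, z up, the work surface at z = 0. Lengths are in m, angles in rad, forces in N, time in s.
With the tool pointing down it reaches from about 0.3 to 0.875 m from the base axis. Payload 6.4 kg.
Tool frame: the origin (TCP) lies midway between the tips of the shut fingers; the grasp point (between the pads) lies 19 mm behind it (env.grip_depth is the distance from the TCP to the grasp point, in m); z points along the fingers, y is the line along which they close (so a half turn about z gives the same grasp; the last joint's range is limited). The gripper opens to 85 mm and grips with 20 to 120 N. Pads are 22 mm wide; open, the fingers measure 114 mm over their backs; the gripper's body (76 mm by 85 mm) begins 54 mm behind the grasp point. The pads swing forward as they close: fully open they stand 13 mm farther back than shut.
Start: joints at [1.056, 0.181, 1.607, -0, 1.354, -0.206], TCP at [0.175, 0.548, 0.231] pointing down, gripper open.
Joint ranges: [-2.99, 2.99], [-0.89, 2.07], [0.3, 2.58], [-1.14, 4.28], [0, 2.63], [-3.12, 3.12]. Speed limits (rad/s): [2.57, 2.57, 3.01, 3.14, 3.14, 3.14].

### API

Orientations are given as a unit quaternion [x, y, z, w].
In Python, from rig import env gives the robot as it stands. The module is installed in compiled form; this text tells all that it offers.
- The arm moves only by the tool servo_tool, never from a script. Its argument "commands" is a list of rows, each an object of numbers: "jaw": the finger opening in mm, from 0 to 85.4; "dx", "dy", "dz": the shift along the tool's x, y, z in mm; "rx", "ry", "rz": the turn, a rotation vector about the tool's x, y, z in rad. A call has 1 to 8 rows; each row shifts and turns the commanded pose from where the row before left it, along the tool's axes as they then stand; what a row does not reach is not made up. A row lasts 1/10 s, in which the tool goes at most 50 mm and 8.59 degrees, less where a joint would pass 70% of its speed; a pose out of reach is approached as far as the arm can. A call with a gripper value outside its range is refused whole. The fingers move at their own pace and stop on an object; "squeeze" is the grip in N (left out, the last holds). Time passes only in rows, so rows that do not move let the fingers close. It gives the time, the measured TCP pose, the force, the opening and the grip force at its end, in the units of the state.
- env.get_state(): the state, without advancing time (a new reading comes with each control period).
- env.capture(name): name is "side" or "top" or "wrist"; returns (picture, depth): 480x640x3 uint8, red, green, blue; 480x640 float32, m along the optical axis (not along the pixel's ray), 0 where there is no reading.
- env.camera_info(name): a dict with "fovy" (degrees; the focal length in pixels is half the picture's height over the tangent of half this angle, whatever the lens; pixels are square), "cx", "cy" (the principal point, pixels), "distortion" ([k1, k2, p1, p2, k3] as OpenCV has them; the pictures are not rectified), "view" (4x4, takes a point from world to camera coordinates). Camera axes: x right, y down, z forward; pixel columns grow to the right and rows downward; lengths in m; the calibration is good to about 2 mm. A picture is of the moment at which its call begins: read the wrist's pose just before it. camera_info takes no time and is no camera call; for the wrist camera it gives the pose at the moment of the call.
- env.job_done(): hands the job in; it is judged then, once.
The state is a dict: "t": time; "qpos": joint angles; "joint_vel": joint speeds; "joint_efforts": joint torques, N m; "position": TCP position; "orientation": TCP orientation; "contact_force": force on the tool from outside, world axes, zero at the start; "torque": the same for the moment, N m; "opening": finger opening in m; "gripper_force": force on a finger pad.
Only numpy, scipy, OpenCV 4.12 (cv2) and the standard library are available. Lean on these libraries where they do the work, as an engineer would, in place of code of your own. Each camera call takes 0.05 s, during which the arm holds its last target. There are 200 camera calls.

## Working session

There is one attempt and no reset: what is moved stays moved. The work goes in short steps, Python scripts to look and compute and a tool call to move; the robot and the scene stay as the last step left them, time stands still between calls to the robot, and variables do not carry over. Pictures are saved under pics/ and viewed, at most 12 in all, crops included, and the job is handed in when it is done.

Besides the shell and the picture viewer there is one more tool, called after "Emit:" as name(argument=value, ...), one argument or row to a line, values as JSON. servo_tool: Moves the arm, as the interface text tells. Its arguments: {"type":"object","properties":{"commands":{"type":"array","items":{"type":"object","properties":{"jaw":{"type":"number"},"dx":{"type":"number"},"dy":{"type":"number"},"dz":{"type":"number"},"rx":{"type":"number"},"ry":{"type":"number"},"rz":{"type":"number"}}}},"squeeze":{"type":"number"}},"required":["commands"]}

```bash
mkdir -p pics
cat > h.py <<'E'
import numpy as np, cv2
from rig import env
def cap(n):
    i=env.camera_info(n); p,d=env.capture(n); return p,d,i
def K(i):
    f=240/np.tan(np.radians(i['fovy'])/2); return np.array([[f,0,i['cx']],[0,f,i['cy']],[0,0,1.]])
def ray(i,u,v):
    p=cv2.undistortPoints(np.array([[[u,v]]],float),K(i),np.array(i['distortion']))[0,0]; return np.array([p[0],p[1],1])
def w(i,c):
    V=np.array(i['view']); return V[:3,:3].T@(c-V[:3,3])
def pt(i,d,u,v):
    return w(i,ray(i,u,v)*d[int(round(v)),int(round(u))])
def onz(i,u,v,z):
    o=w(i,np.zeros(3)); r=w(i,ray(i,u,v))-o; return o+r*(z-o[2])/r[2]
def cloud(i,d):
    uv=np.stack(np.meshgrid(np.arange(640),np.arange(480)),-1).reshape(-1,1,2).astype(float)
    p=cv2.undistortPoints(uv,K(i),np.array(i['distortion'])).reshape(-1,2)
    c=np.c_[p,np.ones(len(p))]*d.reshape(-1,1); V=np.array(i['view'])
    return ((c-V[:3,3])@V[:3,:3]).reshape(480,640,3)
E
python3 - <<'E'
from h import *
ims=[]
for n in("top","side"):
    p,d,i=cap(n); np.savez(f"{n}.npz",p=p,d=d); ims.append(p)
    cv2.imwrite(f"pics/{n}0.png",p[...,::-1]); print(n,w(i,np.zeros(3)),i['fovy'])
print(env.get_state())
E
```

```text
top [0.25396159 0.0146044  1.36311205] 50.786278461022356
side [-0.01884902 -0.05576123  1.08767637] 49.076428997527024
{'t': 0.1, 'qpos': array([ 1.05570308e+00,  1.81448273e-01,  1.60790136e+00,  1.16416765e-05,
        1.35384274e+00, -2.06288209e-01]), 'joint_vel': array([-9.53521048e-05, -2.66136913e-03, -3.56138338e-03, -1.45417030e-03,
        1.60247283e-03, -1.63248898e-03]), 'joint_efforts': array([-3.58190673e-04, -4.45871794e+01, -3.52240956e+01, -2.44062085e-04,
        4.05168932e-03,  7.14063987e-06]), 'position': array([0.17447391, 0.54736141, 0.23048787]), 'orientation': array([ 1.53790946e-01,  9.88103084e-01, -7.46383992e-04, -2.87604044e-04]), 'contact_force': array([-0.36637612,  0.09278977,  0.72021814]), 'torque': array([ 0.03594553,  0.02391744, -0.02771011]), 'gripper_force': 0.0, 'opening': 0.08541818583413405}
```

View pics/top0.png

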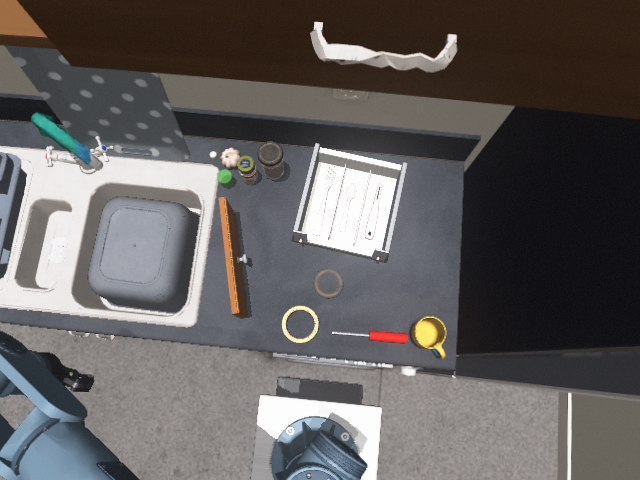

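View pics/side0.png

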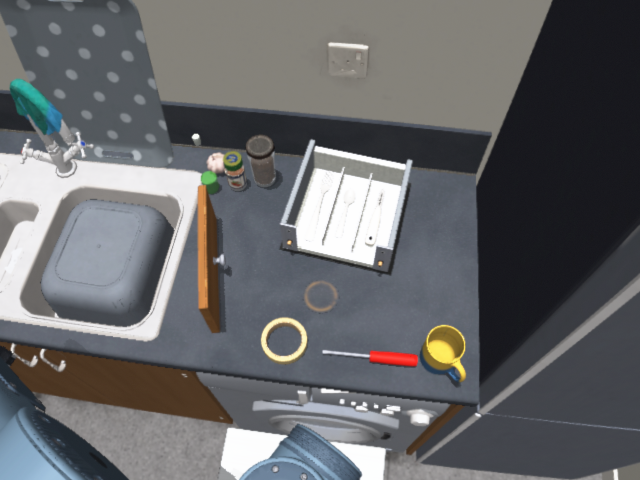

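The board stands at left in the top view: its top edge runs from (222,198) to (236,315) and the knob is at (245,260), facing right. The drawer's open end faces the robot, with pegs at (300,240) and (378,259). The side view agrees. Next I'll fit both from depth.

```bash
cat > m.py <<'E'
from h import *
def fit(n,p,d,i,box):
    C=cloud(i,d); c=C.reshape(-1,3); hsv=cv2.cvtColor(p,cv2.COLOR_RGB2HSV).reshape(-1,3)
    m=(d.reshape(-1)>0)&(hsv[:,1]>120)&(hsv[:,0]<20)&(hsv[:,2]>50)&(c[:,2]>box[4])&(c[:,2]<box[5])&(c[:,0]>box[0])&(c[:,0]<box[1])&(c[:,1]>box[2])&(c[:,1]<box[3])
    return c[m]
if __name__=="__main__":
  for n in("top","side"):
    z=np.load(n+".npz");p,d=z['p'],z['d'];i=env.camera_info(n)
    q=fit(n,p,d,i,(.2,.8,.1,.5,.128,.152)); print(n,len(q),q.min(0),q.max(0),np.median(q,0))
    r=cv2.minAreaRect(q[:,:2].astype(np.float32)*1000); print('rect',r); print(cv2.boxPoints(r).round(1).tolist())
    C=cloud(i,d); c=C.reshape(-1,3)
    s=c[(c[:,2]>.108)&(c[:,2]<.125)&(c[:,0]>.35)&(c[:,0]<.9)&(c[:,1]>-.3)&(c[:,1]<.12)]
    r=cv2.minAreaRect(s[:,:2].astype(np.float32)*1000); print('drawer',len(s),r,cv2.boxPoints(r).round(1).tolist())
    o=np.concatenate([cv2.resize(p[y:y+120,x:x+150],None,fx=5,fy=5)[...,::-1] for x,y in [((270,170) if n=='side' else (270,180))]],1)
    cv2.imwrite(f"pics/{n}c.png",o)
E
python3 m.py
```

```text
top 901 [0.34249225 0.21814127 0.12812436] [0.63174563 0.30590758 0.14755252] [0.48167844 0.26040569 0.14043509]
rect ((487.30157470703125, 262.532958984375), (298.1654968261719, 18.319669723510742), 14.275073051452637)
[[340.6000061035156, 234.60000610351562], [345.1000061035156, 216.89999389648438], [634.0, 290.3999938964844], [629.5, 308.20001220703125]]
drawer 1480 ((692.915283203125, -89.95310974121094), (419.0351257324219, 319.74676513671875), 89.83438873291016) [[532.4000244140625, -299.0], [852.2000122070312, -299.8999938964844], [853.4000244140625, 119.0999984741211], [533.5999755859375, 120.0]]
side 1124 [0.34004746 0.21844312 0.12802921] [0.62989462 0.3044464  0.14446716] [0.46915149 0.25899672 0.13821863]
rect ((485.10565185546875, 262.842041015625), (296.3473205566406, 18.29225730895996), 14.051719665527344)
[[339.1000061035156, 235.6999969482422], [343.6000061035156, 218.0], [631.0999755859375, 289.8999938964844], [626.5999755859375, 307.70001220703125]]
drawer 1972 ((692.3709106445312, -88.70989990234375), (419.3885803222656, 321.7690734863281), 89.58226776123047) [[530.0, -297.20001220703125], [851.7000122070312, -299.6000061035156], [854.7999877929688, 119.80000305175781], [533.0, 122.19999694824219]]
```

View pics/sidec.png

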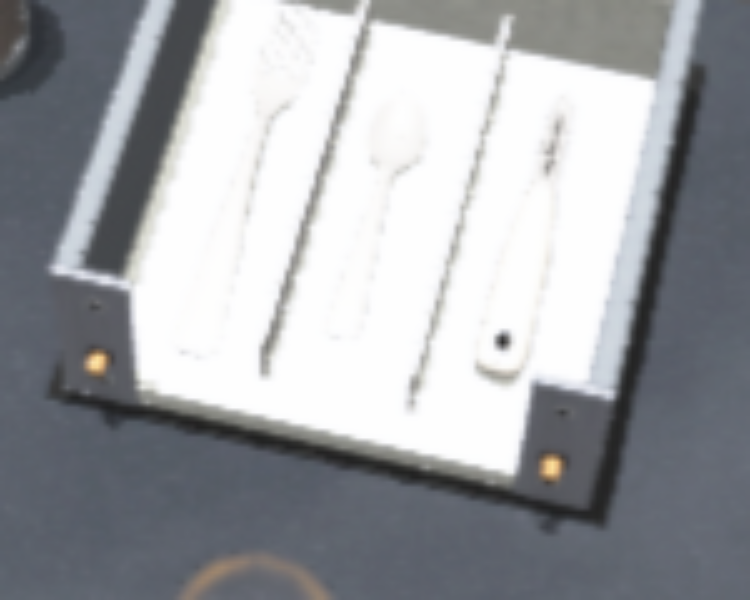

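View pics/topc.png

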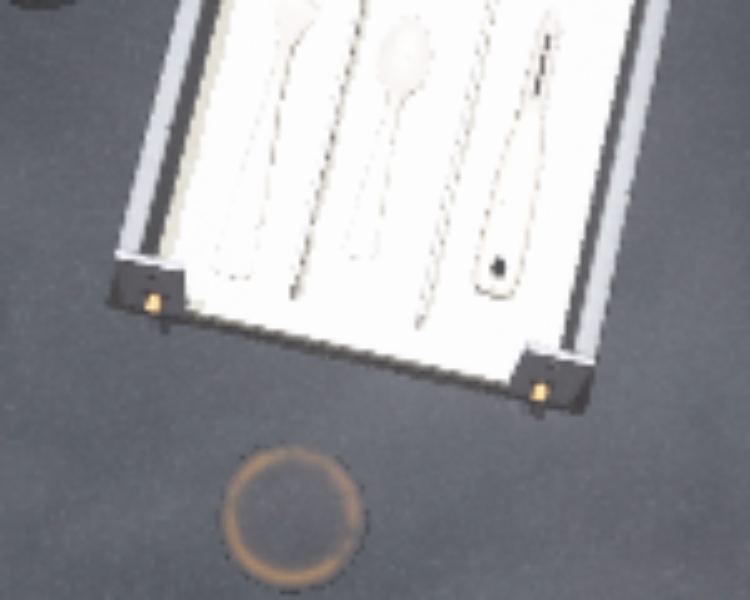

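In the crops, the peg tips in full-image pixels are side (289.0,242.0) and (380.0,263.0), and top (300.1,240.2) and (377.7,258.0). The flange outer top corners are also visible: side crop (52,270) and (613,398), top crop (117,258) and (594,363).

```bash
cat > d.py <<'E'
from h import *
def tri(a,b):
    A=np.zeros((3,3));B=np.zeros(3)
    for n,(u,v) in (("side",a),("top",b)):
        i=env.camera_info(n);o=w(i,np.zeros(3));r=w(i,ray(i,u,v))-o;r/=np.linalg.norm(r);P=np.eye(3)-np.outer(r,r);A+=P;B+=P@o
    return np.linalg.solve(A,B)
f=lambda x,y,ox,oy:(ox+(x+.5)/5-.5,oy+(y+.5)/5-.5)
L=tri((289,242),(300.1,240.2));R=tri((380,263),(377.7,258))
print('pegs tri',L,R,np.linalg.norm(L-R))
for n,pp,fl in(("side",((289,242),(380,263)),(f(52,270,270,170),f(613,398,270,170))),("top",((300.1,240.2),(377.7,258)),(f(117,258,270,180),f(594,363,270,180)))):
    i=env.camera_info(n);d=np.load(n+".npz")['d']
    for z,q,xo in((.054,pp,-.010),(.118,fl,0)):
        a,b=[onz(i,*x,z) for x in q]; v=a-b; yaw=np.arctan2(-v[0],v[1]); ax=np.array([np.cos(yaw),np.sin(yaw),0])
        print(n,z,a.round(4),b.round(4),'len',np.linalg.norm(v).round(4),'yaw',np.degrees(yaw).round(2),'origin',((a+b)/2-xo*ax).round(4))
C=cloud(env.camera_info('side'),np.load('side.npz')['d']).reshape(-1,3)
# flange faces from side depth
yaw=np.radians(-14); 
for n in('side','top'):
    C=cloud(env.camera_info(n),np.load(n+'.npz')['d']).reshape(-1,3)
    T=(L+R)/2; ax=np.array([np.cos(yaw),np.sin(yaw)]); ay=np.array([-ax[1],ax[0]])
    x=(C[:,:2]-T[:2])@ax; y=(C[:,:2]-T[:2])@ay
    for s in(1,-1):
        m=(y*s>.092)&(y*s<.122)&(abs(y*s-.105)>.007)&(x>-.01)&(x<.03)&(C[:,2]>.03)&(C[:,2]<.108)
        print(n,s,m.sum(),'x rel',np.percentile(x[m],[10,50,90]).round(4))
z=np.load('side.npz');print(pt(env.camera_info('side'),z['d'],219,261))
E
python3 d.py
```

```text
pegs tri [0.55981639 0.09509181 0.04866031] [ 0.53205924 -0.11469034  0.04895655] 0.21161071546263205
side 0.054 [0.5568 0.0945 0.054 ] [ 0.5293 -0.1139  0.054 ] len 0.2103 yaw -7.51 origin [ 0.5529 -0.011   0.054 ]
side 0.118 [0.5641 0.1119 0.118 ] [ 0.5313 -0.1335  0.118 ] len 0.2476 yaw -7.6 origin [ 0.5477 -0.0108  0.118 ]
top 0.054 [0.5586 0.0945 0.054 ] [ 0.5311 -0.1147  0.054 ] len 0.211 yaw -7.51 origin [ 0.5548 -0.0114  0.054 ]
top 0.118 [0.5653 0.1111 0.118 ] [ 0.5351 -0.1341  0.118 ] len 0.2471 yaw -7.03 origin [ 0.5502 -0.0115  0.118 ]
side 1 85 x rel [-0.0096 -0.0073  0.026 ]
side -1 121 x rel [0.0124 0.015  0.0171]
top 1 60 x rel [-0.0096  0.006   0.0268]
top -1 40 x rel [0.0142 0.0165 0.0177]
[0.48588114 0.24005626 0.06017289]
```

Emit:
servo_tool(
  commands=[
    {"dx": -32, "dy": -14.7, "jaw": 85},
    {"dx": -32, "dy": -14.7},
    {"dx": -32, "dy": -14.7},
    {"dx": -32, "dy": -14.7},
    {"dx": -32, "dy": -14.7},
    {"dx": -32, "dy": -14.7},
    {"dx": -32, "dy": -14.7},
    {"dx": -32, "dy": -14.7},
  ],
  squeeze=60,
)

```text
$.commands[0]: bad value
```

Emit:
servo_tool(
  commands=[
    {"dx": -32, "dy": -14.7},
    {"dx": -32, "dy": -14.7},
    {"dx": -32, "dy": -14.7},
    {"dx": -31.4, "dy": -14.9},
    {"rz": -0.139},
    {"rz": -0.139},
    {"rz": -0.139},
    {"rz": -0.138},
  ],
)

```text
$.commands[0]: bad value
```

```bash
cat > go.py <<'E'
import sys
from h import *
from scipy.spatial.transform import Rotation as R
s=env.get_state(); M=R.from_quat(s['orientation']).as_matrix(); P=s['position']
print('t',s['t'],'P',P.round(4),'yawY',np.degrees(np.arctan2(M[1,1],M[0,1])).round(2),'z',M[:,2].round(4),'F',s['contact_force'].round(1),'T',s['torque'].round(2),'op',round(s['opening'],4),round(s['gripper_force'],1))
if len(sys.argv)>4:
    x,y,z,a=map(float,sys.argv[1:5]); a=np.radians(a)
    T=np.array([[-np.sin(a),np.cos(a),0],[np.cos(a),np.sin(a),0],[0,0,-1.]]).T
    print('T det',round(np.linalg.det(T))); print('d mm',(M.T@(np.array([x,y,z])-P)*1000).round(1),'rotvec',R.from_matrix(M.T@T).as_rotvec().round(4))
E
sed -i 's/\[\[-np.sin(a),np.cos(a),0\]/[[-np.sin(a),np.cos(a),0]/' go.py; python3 go.py 0.486 0.2627 0.080 104.1
python3 - <<'E'
from h import *
p,d,i=cap('wrist'); cv2.imwrite('pics/w1.png',p[...,::-1])
from m import fit
q=fit('w',p,d,i,(.2,.8,.1,.5,.12,.16)); print(len(q),q.min(0),q.max(0)); r=cv2.minAreaRect(q[:,:2].astype(np.float32)*1000); print(r)
E
```

```text
t 0.1 P [0.1745 0.5474 0.2305] yawY 72.31 z [-8.0e-04 -1.4e-03 -1.0e+00] F [-0.4  0.1  0.7] T [ 0.04  0.02 -0.03] op 0.0854 0.0
T det 1
d mm [-383.4 -176.3  150.6] rotvec [-0.0014 -0.0008 -0.5549]Traceback (most recent call last):
  File "<stdin>", line 4, in <module>
    return umr_minimum(a, axis, None, out, keepdims, initial, where)
ValueError: zero-size array to reduction operation minimum which has no identity
```

View pics/w1.png

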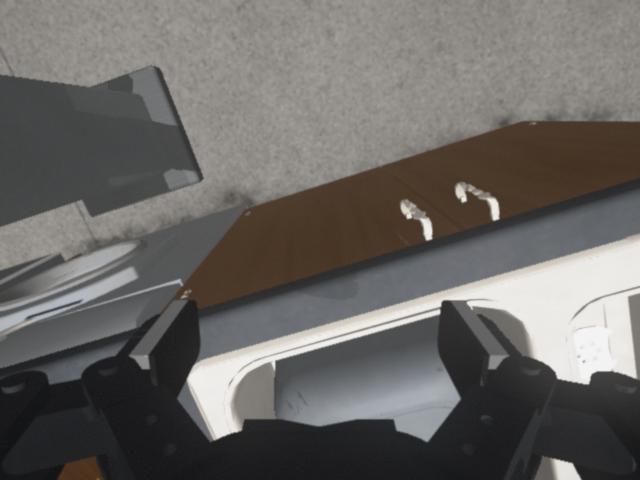

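The move was refused, probably because each row needs every field. The wrist picture shows the sink edge and the fingers, so the arm is still at its start.

Emit:
servo_tool(
  commands=[
    {"dx": -32, "dy": -14.7, "dz": 0, "rx": 0, "ry": 0, "rz": 0, "jaw": 85},
    {"dx": -32, "dy": -14.7, "dz": 0, "rx": 0, "ry": 0, "rz": 0, "jaw": 85},
    {"dx": -32, "dy": -14.7, "dz": 0, "rx": 0, "ry": 0, "rz": 0, "jaw": 85},
    {"dx": -32, "dy": -14.7, "dz": 0, "rx": 0, "ry": 0, "rz": 0, "jaw": 85},
    {"dx": -32, "dy": -14.7, "dz": 0, "rx": 0, "ry": 0, "rz": 0, "jaw": 85},
    {"dx": -32, "dy": -14.7, "dz": 0, "rx": 0, "ry": 0, "rz": 0, "jaw": 85},
  ],
  squeeze=60,
)

```text
t: 0.75
position: [0.3316, 0.4043, 0.2311]
orientation: [0.154, 0.988, -0.0, -0.0]
contact_force: [0.2, -0.4, -0.9]
opening: 0.0851
gripper_force: 0.0
```

Emit:
servo_tool(
  commands=[
    {"dx": -32, "dy": -14.7, "dz": 0, "rx": 0, "ry": 0, "rz": 0, "jaw": 85},
    {"dx": -32, "dy": -14.7, "dz": 0, "rx": 0, "ry": 0, "rz": 0, "jaw": 85},
    {"dx": -32, "dy": -14.7, "dz": 0, "rx": 0, "ry": 0, "rz": -0.1, "jaw": 85},
    {"dx": 0, "dy": 0, "dz": 0, "rx": 0, "ry": 0, "rz": -0.12, "jaw": 85},
    {"dx": 0, "dy": 0, "dz": 0, "rx": 0, "ry": 0, "rz": -0.12, "jaw": 85},
    {"dx": 0, "dy": 0, "dz": 0, "rx": 0, "ry": 0, "rz": -0.12, "jaw": 85},
    {"dx": 0, "dy": 0, "dz": 0, "rx": 0, "ry": 0, "rz": -0.095, "jaw": 85},
    {"dx": 0, "dy": 0, "dz": 0, "rx": 0, "ry": 0, "rz": 0, "jaw": 85},
  ],
  squeeze=60,
)

```text
t: 1.55
position: [0.4087, 0.3341, 0.231]
orientation: [-0.123, 0.992, -0.0, -0.0]
contact_force: [0.1, 0.4, -0.4]
opening: 0.0844
gripper_force: 0.0
```

```bash
python3 go.py 0.486 0.2627 0.080 104.1
python3 - <<'E'
from h import *
p,d,i=cap('wrist')
from m import fit
q=fit('w',p,d,i,(.2,.8,.1,.5,.11,.17)); print(len(q),q.min(0),q.max(0)); q=q[abs(q[:,2]-np.median(q[:,2]))<.006];print(np.median(q,0));r=cv2.minAreaRect(q[:,:2].astype(np.float32)*1000); print(r)
E
```

```text
t 1.55 P [0.4087 0.3341 0.231 ] yawY 104.14 z [-6.e-04 -3.e-04 -1.e+00] F [ 0.1  0.4 -0.4] T [ 0.05  0.05 -0.02] op 0.0844 0.0
T det 1
d mm [-57.6 -88.1 150.9] rotvec [-0.0001 -0.0006  0.0007]
12472 [0.34050046 0.21929122 0.11000445] [0.59476885 0.30007868 0.14238844]
[0.41022957 0.24573788 0.13981506]
((460.3384704589844, 257.6059265136719), (243.36361694335938, 18.435720443725586), 14.37669563293457)
```

Emit:
servo_tool(
  commands=[
    {"dx": -19.2, "dy": -29.2, "dz": 0, "rx": 0, "ry": 0, "rz": 0, "jaw": 85},
    {"dx": -19.2, "dy": -29.2, "dz": 0, "rx": 0, "ry": 0, "rz": 0, "jaw": 85},
    {"dx": -19.2, "dy": -29.2, "dz": 0, "rx": 0, "ry": 0, "rz": 0, "jaw": 85},
    {"dx": 0, "dy": 0, "dz": 30, "rx": 0, "ry": 0, "rz": 0, "jaw": 80},
    {"dx": 0, "dy": 0, "dz": 30, "rx": 0, "ry": 0, "rz": 0, "jaw": 70},
    {"dx": 0, "dy": 0, "dz": 30, "rx": 0, "ry": 0, "rz": 0, "jaw": 60},
    {"dx": 0, "dy": 0, "dz": 30, "rx": 0, "ry": 0, "rz": 0, "jaw": 50},
    {"dx": 0, "dy": 0, "dz": 0, "rx": 0, "ry": 0, "rz": 0, "jaw": 50},
  ],
  squeeze=60,
)

```text
t: 2.4
position: [0.4827, 0.2623, 0.1069]
orientation: [-0.122, 0.993, -0.001, -0.004]
contact_force: [-0.3, -0.8, -0.5]
opening: 0.05
gripper_force: 0.0
```

```bash
python3 go.py 0.486 0.2634 0.080 104.2
python3 - <<'E'
from h import *
p,d,i=cap('wrist'); cv2.imwrite('pics/w2.png',p[...,::-1])
from m import fit
q=fit('w',p,d,i,(.2,.8,.1,.5,.11,.17)); q=q[abs(q[:,2]-np.median(q[:,2]))<.006];print(q.min(0),q.max(0),np.median(q,0));r=cv2.minAreaRect(q[:,:2].astype(np.float32)*1000); print(r)
E
```

```text
t 2.4 P [0.4827 0.2623 0.1069] yawY 103.97 z [-0.0085 -0.0025 -1.    ] F [-0.3 -0.8 -0.5] T [0.02 0.01 0.  ] op 0.05 0.0
T det 1
d mm [-3.8  0.3 26.9] rotvec [-0.0003 -0.0088 -0.004 ]
[0.38580847 0.22988427 0.13687593] [0.50947937 0.27689436 0.14293405] [0.43474826 0.25082001 0.13984301]
((448.2513122558594, 253.8131561279297), (125.16535949707031, 18.011474609375), 14.379530906677246)
```

View pics/w2.png

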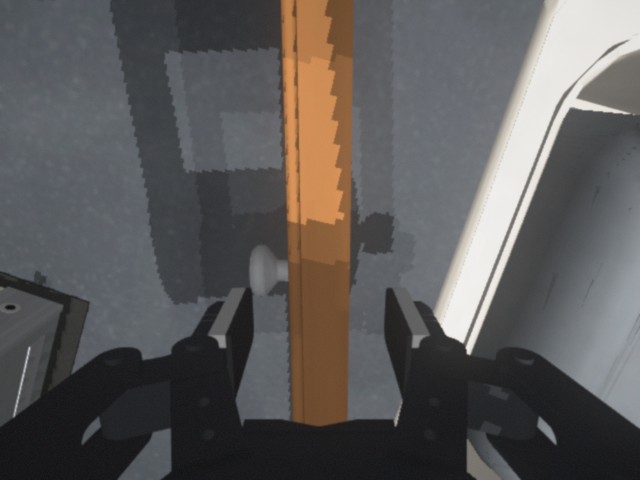

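The wrist view shows the board centred between the fingers (columns 288–352), with the knob at (268,270) and clear of them. Descending and gripping.

Emit:
servo_tool(
  commands=[
    {"dx": -3.5, "dy": 0.3, "dz": 13, "rx": 0, "ry": -0.005, "rz": -0.004, "jaw": 50},
    {"dx": 0, "dy": 0, "dz": 13, "rx": 0, "ry": 0, "rz": 0, "jaw": 50},
    {"dx": 0, "dy": 0, "dz": 0, "rx": 0, "ry": 0, "rz": 0, "jaw": 50},
    {"dx": 0, "dy": 0, "dz": 0, "rx": 0, "ry": 0, "rz": 0, "jaw": 50},
  ],
  squeeze=60,
)

```text
t: 2.85
position: [0.4895, 0.2645, 0.0853]
orientation: [-0.125, 0.992, 0.0, 0.002]
contact_force: [-0.3, 0.2, 0.6]
opening: 0.0502
gripper_force: 0.0
```

```bash
python3 go.py 0.486 0.2634 0.080 104.2; python3 -c "
from rig import env;print(env.get_state()['joint_vel'].round(4))"
```

```text
t 2.85 P [0.4895 0.2645 0.0853] yawY 104.32 z [ 0.0046  0.0011 -1.    ] F [-0.3  0.2  0.6] T [-0.03  0.04  0.03] op 0.0502 0.0
T det 1
d mm [ 3.6 -0.2  5.3] rotvec [-0.      0.0047  0.0022]
[ 0.0014 -0.0114 -0.0098 -0.0001  0.001  -0.0022]
```

Emit:
servo_tool(
  commands=[
    {"dx": 3.5, "dy": -0.2, "dz": 4.5, "rx": 0, "ry": 0.0047, "rz": 0.002, "jaw": 40},
    {"dx": 0, "dy": 0, "dz": 0, "rx": 0, "ry": 0, "rz": 0, "jaw": 30},
    {"dx": 0, "dy": 0, "dz": 0, "rx": 0, "ry": 0, "rz": 0, "jaw": 24},
    {"dx": 0, "dy": 0, "dz": 0, "rx": 0, "ry": 0, "rz": 0, "jaw": 20},
    {"dx": 0, "dy": 0, "dz": 0, "rx": 0, "ry": 0, "rz": 0, "jaw": 14},
    {"dx": 0, "dy": 0, "dz": 0, "rx": 0, "ry": 0, "rz": 0, "jaw": 5},
    {"dx": 0, "dy": 0, "dz": 0, "rx": 0, "ry": 0, "rz": 0, "jaw": 5},
    {"dx": 0, "dy": 0, "dz": 0, "rx": 0, "ry": 0, "rz": 0, "jaw": 5},
  ],
  squeeze=100,
)

```text
t: 3.65
position: [0.4865, 0.2635, 0.0812]
orientation: [-0.124, 0.992, -0.0, 0.0]
contact_force: [-1.1, -0.7, 5.2]
opening: 0.0168
gripper_force: 98.1
```

Emit:
servo_tool(
  commands=[
    {"dx": 0, "dy": 0, "dz": 0, "rx": 0, "ry": 0, "rz": 0, "jaw": 0},
    {"dx": 0, "dy": 0, "dz": -5, "rx": 0, "ry": 0, "rz": 0, "jaw": 0},
    {"dx": 0, "dy": 0, "dz": -10, "rx": 0, "ry": 0, "rz": 0, "jaw": 0},
    {"dx": 0, "dy": 0, "dz": -20, "rx": 0, "ry": 0, "rz": 0, "jaw": 0},
    {"dx": 0, "dy": 0, "dz": -25, "rx": 0, "ry": 0, "rz": 0, "jaw": 0},
    {"dx": 0, "dy": 0, "dz": 0, "rx": 0, "ry": 0, "rz": 0, "jaw": 0},
    {"dx": 0, "dy": 0, "dz": 0, "rx": 0, "ry": 0, "rz": 0, "jaw": 0},
  ],
  squeeze=100,
)

```text
t: 4.35
position: [0.4862, 0.2635, 0.1407]
orientation: [-0.124, 0.992, 0.0, 0.0]
contact_force: [-0.2, 0.4, -5.6]
opening: 0.0169
gripper_force: 97.9
```

```bash
python3 go.py 0.39 0.13 0.14 104.2
python3 - <<'E'
from h import *
from m import fit
for n in('top','side'):
    p,d,i=cap(n); cv2.imwrite(f'pics/{n}2.png',p[...,::-1])
    q=fit(n,p,d,i,(.2,.8,.1,.5,.185,.215)); print(n,len(q),np.median(q,0)); print(cv2.minAreaRect(q[:,:2].astype(np.float32)*1000))
    l=np.linalg.lstsq(np.c_[q[:,:2],np.ones(len(q))],q[:,2],rcond=None)[0];print('tilt',l)
E
```

```text
t 4.35 P [0.4862 0.2635 0.1407] yawY 104.22 z [ 9.e-04  3.e-04 -1.e+00] F [-0.2  0.4 -5.6] T [ 0.02  0.06 -0.01] op 0.0169 97.9
T det 1
d mm [ 126.  -105.7    0.6] rotvec [0.     0.0009 0.0003]
top 5 [0.35003468 0.21973541 0.201759  ]
((487.4683837890625, 261.3797607421875), (295.08331298828125, 1.530556321144104), 16.6917781829834)
tilt [ 1.32234171 -4.35435275  0.6954752 ]
side 666 [0.40906834 0.24282085 0.19658811]
((412.31390380859375, 244.29690551757812), (150.7042694091797, 17.844329833984375), 13.867417335510254)
tilt [-0.03272507  0.15829599  0.17114571]
```

Emit:
servo_tool(
  commands=[
    {"dx": 25, "dy": -21, "dz": 0, "rx": 0, "ry": 0, "rz": 0, "jaw": 0},
    {"dx": 25, "dy": -21, "dz": 0, "rx": 0, "ry": 0, "rz": 0, "jaw": 0},
    {"dx": 25, "dy": -21, "dz": 0, "rx": 0, "ry": 0, "rz": 0, "jaw": 0},
    {"dx": 25, "dy": -21, "dz": 0, "rx": 0, "ry": 0, "rz": 0, "jaw": 0},
    {"dx": 25, "dy": -21, "dz": 0, "rx": 0, "ry": 0, "rz": 0, "jaw": 0},
    {"dx": 0, "dy": 0, "dz": 0, "rx": 0, "ry": 0, "rz": 0.08, "jaw": 0},
    {"dx": 0, "dy": 0, "dz": 0, "rx": 0, "ry": 0, "rz": 0.1, "jaw": 0},
    {"dx": 0, "dy": 0, "dz": 0, "rx": 0, "ry": 0, "rz": 0.1, "jaw": 0},
  ],
  squeeze=100,
)

```text
t: 5.25
position: [0.3897, 0.1306, 0.1396]
orientation: [0.018, 1.0, 0.0, -0.001]
contact_force: [0.3, 0.2, -5.0]
opening: 0.0169
gripper_force: 99.4
```

Emit:
servo_tool(
  commands=[
    {"dx": 0, "dy": 0, "dz": 0, "rx": 0, "ry": 0, "rz": 0.1, "jaw": 0},
    {"dx": 0, "dy": 0, "dz": 0, "rx": 0, "ry": 0, "rz": 0.1, "jaw": 0},
    {"dx": 0, "dy": 0, "dz": 0, "rx": 0, "ry": 0, "rz": 0.1, "jaw": 0},
    {"dx": 0, "dy": 0, "dz": 0, "rx": 0, "ry": 0, "rz": 0.1, "jaw": 0},
    {"dx": 0, "dy": 0, "dz": 0, "rx": 0, "ry": 0, "rz": 0.1, "jaw": 0},
    {"dx": 0, "dy": 0, "dz": 0, "rx": 0, "ry": 0, "rz": 0.1, "jaw": 0},
    {"dx": 0, "dy": 0, "dz": 0, "rx": 0, "ry": 0, "rz": 0.1, "jaw": 0},
    {"dx": 0, "dy": 0, "dz": 0, "rx": 0, "ry": 0, "rz": 0.1, "jaw": 0},
  ],
  squeeze=100,
)

```text
t: 6.05
position: [0.3897, 0.1309, 0.1394]
orientation: [0.406, 0.914, -0.0, -0.001]
contact_force: [0.2, 0.4, -5.7]
opening: 0.0172
gripper_force: 99.4
```

Emit:
servo_tool(
  commands=[
    {"dx": 0, "dy": 0, "dz": 0, "rx": 0, "ry": 0, "rz": 0.1, "jaw": 0},
    {"dx": 0, "dy": 0, "dz": 0, "rx": 0, "ry": 0, "rz": 0.1, "jaw": 0},
    {"dx": 0, "dy": 0, "dz": 0, "rx": 0, "ry": 0, "rz": 0.1, "jaw": 0},
    {"dx": 0, "dy": 0, "dz": 0, "rx": 0, "ry": 0, "rz": 0.1, "jaw": 0},
    {"dx": 0, "dy": 0, "dz": 0, "rx": 0, "ry": 0, "rz": 0.1, "jaw": 0},
    {"dx": 0, "dy": 0, "dz": 0, "rx": 0, "ry": 0, "rz": 0.1, "jaw": 0},
    {"dx": 0, "dy": 0, "dz": 0, "rx": 0, "ry": 0, "rz": 0.1, "jaw": 0},
    {"dx": 0, "dy": 0, "dz": 0, "rx": 0, "ry": 0, "rz": 0.1, "jaw": 0},
  ],
  squeeze=100,
)

```text
t: 6.85
position: [0.3897, 0.1309, 0.1394]
orientation: [0.73, 0.684, -0.001, -0.001]
contact_force: [0.7, -1.0, -4.4]
opening: 0.017
gripper_force: 99.4
```

```bash
python3 go.py 0.482 -0.002 0.1407 -7.5
```

```text
t 6.85 P [0.3897 0.1309 0.1394] yawY -3.74 z [-0.0024 -0.     -1.    ] F [ 0.7 -1.  -4.4] T [-0.05 -0.02  0.06] op 0.017 99.4
T det 1
d mm [-126.6  100.8   -1.5] rotvec [-0.0024  0.0002  0.0657]
```

Emit:
servo_tool(
  commands=[
    {"dx": -25.3, "dy": 10, "dz": 0, "rx": 0, "ry": 0, "rz": 0, "jaw": 0},
    {"dx": -25.3, "dy": 20, "dz": 0, "rx": 0, "ry": 0, "rz": 0, "jaw": 0},
    {"dx": -25.3, "dy": 23, "dz": 0, "rx": 0, "ry": 0, "rz": 0, "jaw": 0},
    {"dx": -25.3, "dy": 24, "dz": 0, "rx": 0, "ry": 0, "rz": 0, "jaw": 0},
    {"dx": -25.3, "dy": 23, "dz": 0, "rx": 0, "ry": 0, "rz": 0.066, "jaw": 0},
    {"dx": 0, "dy": 0, "dz": 0, "rx": -0.0024, "ry": 0, "rz": 0, "jaw": 0},
    {"dx": 0, "dy": 0, "dz": 0, "rx": 0, "ry": 0, "rz": 0, "jaw": 0},
    {"dx": 0, "dy": 0, "dz": 0, "rx": 0, "ry": 0, "rz": 0, "jaw": 0},
  ],
  squeeze=100,
)

```text
t: 7.65
position: [0.4815, -0.0007, 0.1395]
orientation: [0.75, 0.661, 0.0, -0.0]
contact_force: [0.2, 0.4, -5.7]
opening: 0.017
gripper_force: 99.8
```

```bash
python3 go.py
python3 - <<'E'
from h import *
from m import fit
for n in('top','side'):
    p,d,i=cap(n); cv2.imwrite(f'pics/{n}3.png',p[...,::-1]);np.savez(n+'3.npz',p=p,d=d)
    q=fit(n,p,d,i,(.2,.8,-.3,.3,.18,.215)); print(n,len(q),np.median(q,0)); print(cv2.minAreaRect(q[:,:2].astype(np.float32)*1000))
a=cv2.imread('pics/top3.png')[150:350,200:460];b=cv2.imread('pics/side3.png')[150:350,200:460]
cv2.imwrite('pics/ts3.png',np.vstack([cv2.resize(a,None,fx=1.5,fy=1.5,interpolation=2),cv2.resize(b,None,fx=1.5,fy=1.5,interpolation=2)]))
p,d,i=cap('wrist');cv2.imwrite('pics/w3.png',p[...,::-1]);np.savez('w3.npz',p=p,d=d,V=i['view'])
cv2.imwrite('pics/all3.png',np.hstack([cv2.imread('pics/ts3.png'),cv2.resize(cv2.imread('pics/w3.png'),(410,308))[np.r_[0:308]].repeat(1,0) if 0 else np.pad(cv2.resize(cv2.imread('pics/w3.png'),(410,308)),((0,292),(0,0),(0,0)))]))
E
```

```text
t 7.65 P [ 0.4815 -0.0007  0.1395] yawY -7.24 z [-2.e-04  7.e-04 -1.e+00] F [ 0.2  0.4 -5.7] T [ 0.05 -0.03 -0.05] op 0.017 99.8
top 479 [ 0.47691608 -0.0741146   0.19900893]
((482.24237060546875, -1.09954833984375), (296.8031005859375, 18.578519821166992), 82.828125)
side 790 [ 0.46705683 -0.08402225  0.19579214]
((468.84033203125, -81.36470794677734), (132.0816650390625, 26.936256408691406), 87.66248321533203)
```

View pics/all3.png

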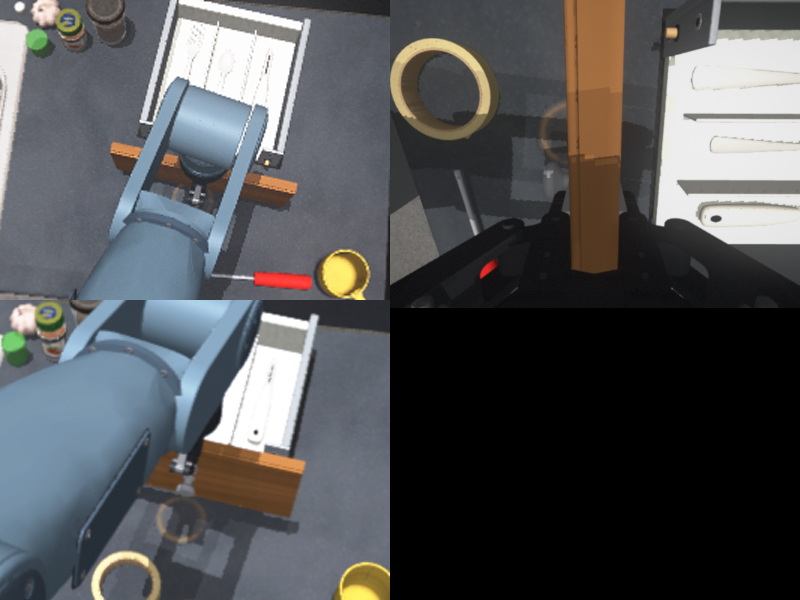

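Top view: the board is held square, knob toward the robot, both ends visible. Its fitted centre agrees with the TCP within 1 mm. The wrist view shows the left peg near full-image (437,51), so I'll measure that peg from close up.

Run:
```python
from h import *
z=np.load('w3.npz');p,d=z['p'],z['d'];i=env.camera_info('wrist');i['view']=z['V']
C=cloud(i,d);h=cv2.cvtColor(p,cv2.COLOR_RGB2HSV)
m=(h[...,1]>90)&(h[...,0]<25)&(h[...,2]>60);m[:, :405]=0;m[120:]=0;m[:,520:]=0
n,l,st,_=cv2.connectedComponentsWithStats(m.astype(np.uint8))
k=1+np.argmax(st[1:,4]);print(st[k])
q=C[l==k];print(np.percentile(q,[2,50,98],axis=0).round(4))
a=np.radians(-7.45);ax=np.array([np.cos(a),np.sin(a)]);ay=np.array([-ax[1],ax[0]])
O=np.array([.5515,-.0112]);r=q[:,:2]-O
print('local x',np.percentile(r@ax,[2,50,98]).round(4),'y',np.percentile(r@ay,[2,50,98]).round(4))
# flange: dark px face
c=C.reshape(-1,3);r=c[:,:2]-O;x=r@ax;y=r@ay
s=(abs(x)<.02)&(abs(y-.105)<.03)&(c[:,2]>.02)&(c[:,2]<.125)
t=s&(c[:,2]>.113);print('top edge',t.sum(),np.percentile(x[t],[2,50,98]).round(4),np.percentile(y[t],[2,98]).round(4),np.percentile(c[t,2],[50,98]))
f=s&(c[:,2]<.11)&(y>.08);print(f.sum(),np.percentile(x[f],[5,25,50,75]).round(4))
cv2.imwrite('pics/pegw.png',cv2.resize(p[0:120,400:560],None,fx=5,fy=5,interpolation=2)[...,::-1])
```

```text
[429  43  20  17 310]
[[0.5521 0.0911 0.0534]
 [0.5563 0.0947 0.057 ]
 [0.5609 0.0987 0.0588]]
local x [-0.0132 -0.0091 -0.0044] y [0.1023 0.1056 0.1097]
top edge 1531 [-0.0036 -0.0011  0.0179] [0.0905 0.1139] [0.11719905 0.1191472 ]
5821 [-0.0052 -0.0033 -0.0031 -0.0027]
```

View pics/pegw.png

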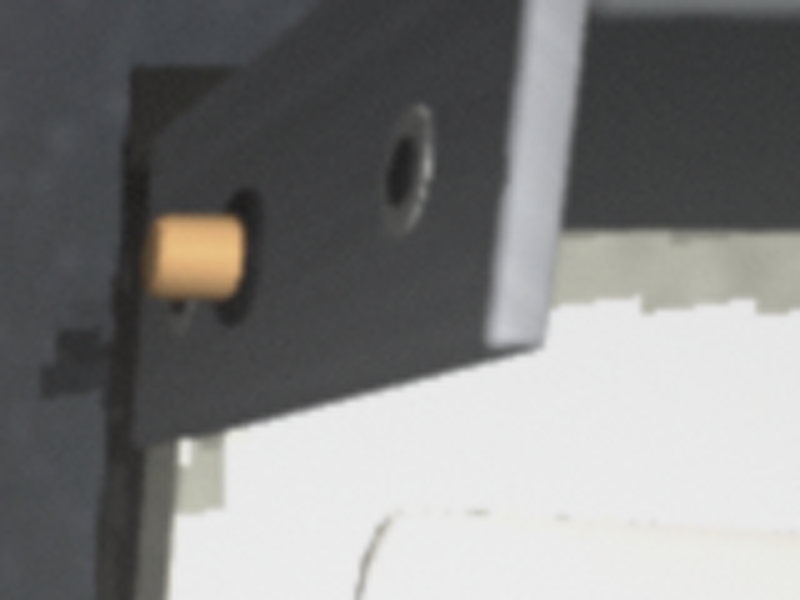

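The close-up shows the left peg at crop (145–245, 215–300) and the flange face. The peg is at local y = 0.1058 and the flange plane is about 3 mm nearer than I first had it. That puts the drawer origin at about (0.5485, −0.0106). Next, a pre-fit pose 25 mm short of home at fitting height.

```bash
python3 go.py 0.5148 -0.0058 0.0842 -7.45
```

```text
t 7.8 P [ 0.4821 -0.0006  0.1404] yawY -7.2 z [ 1.8e-03  1.0e-04 -1.0e+00] F [-0.2  1.2 -4.9] T [-0.01  0.01  0.06] op 0.0166 99.8
T det 1
d mm [-1.1 33.  56.3] rotvec [ 0.0018 -0.0003  0.0044]
```

Emit:
servo_tool(
  commands=[
    {"dx": 0, "dy": 0, "dz": 14, "rx": 0, "ry": 0, "rz": 0.004, "jaw": 0},
    {"dx": 0, "dy": 0, "dz": 14, "rx": 0, "ry": 0, "rz": 0, "jaw": 0},
    {"dx": 0, "dy": 0, "dz": 14, "rx": 0, "ry": 0, "rz": 0, "jaw": 0},
    {"dx": -0.5, "dy": 10, "dz": 10, "rx": 0, "ry": 0, "rz": 0, "jaw": 0},
    {"dx": -0.5, "dy": 15, "dz": 4, "rx": 0, "ry": 0, "rz": 0, "jaw": 0},
    {"dx": 0, "dy": 8, "dz": 0, "rx": 0, "ry": 0, "rz": 0, "jaw": 0},
    {"dx": 0, "dy": 0, "dz": 0, "rx": 0, "ry": 0, "rz": 0, "jaw": 0},
    {"dx": 0, "dy": 0, "dz": 0, "rx": 0, "ry": 0, "rz": 0, "jaw": 0},
  ],
  squeeze=100,
)

```text
t: 8.6
position: [0.5153, -0.0064, 0.0851]
orientation: [0.752, 0.66, 0.001, 0.001]
contact_force: [-0.5, 0.3, -4.5]
opening: 0.0172
gripper_force: 99.8
```

```bash
python3 - <<'E'
from h import *
from m import fit
from scipy.spatial.transform import Rotation as R
for k in range(2):
    p,d,i=cap('top'); s=env.get_state()
    q=fit('top',p,d,i,(.2,.8,-.3,.3,.128,.158)); print(len(q),np.median(q,0)); print(cv2.minAreaRect(q[:,:2].astype(np.float32)*1000)); M=R.from_quat(s['orientation']).as_matrix();print(s['position'].round(4),np.degrees(np.arctan2(M[1,1],M[0,1])),s['contact_force'],M[:,2].round(4))
cv2.imwrite('pics/top4.png',cv2.resize(p[200:300,250:400],None,fx=5,fy=5,interpolation=2)[...,::-1])
p,d,i=cap('wrist');cv2.imwrite('pics/w4.png',p[...,::-1])
h=cv2.cvtColor(p,cv2.COLOR_RGB2HSV);C=cloud(i,d)
m=(h[...,1]>90)&(h[...,0]<25)&(h[...,2]>60);c=C;m&=(abs(c[...,0]-.556)<.012)&(abs(c[...,1]-.095)<.02)&(c[...,2]<.062)&(c[...,2]>.045)
print(m.sum(),np.percentile(C[m],[2,50,98],axis=0).round(4) if m.sum() else '')
E
python3 go.py 0.5148 -0.0058 0.0842 -7.45
```

```text
427 [ 0.51025576 -0.07980603  0.14487805]
((515.94287109375, -7.1008148193359375), (296.39263916015625, 18.8831844329834), 82.58012390136719)
[ 0.5152 -0.0064  0.0851] -7.47786089973653 [-0.26994117  0.20131283 -5.59853366] [ 2.4e-03 -2.0e-04 -1.0e+00]
425 [ 0.51036611 -0.07962352  0.14456863]
((515.7554321289062, -6.6412506103515625), (297.0998840332031, 18.810503005981445), 82.54361724853516)
[ 0.5151 -0.0064  0.085 ] -7.485706345758663 [-0.16805268  0.47130619 -5.7859409 ] [ 2.4e-03 -2.0e-04 -1.0e+00]
550 [[0.5521 0.091  0.0539]
 [0.5566 0.0945 0.057 ]
 [0.561  0.0984 0.059 ]]
t 8.75 P [ 0.5152 -0.0065  0.0851] yawY -7.49 z [ 2.6e-03 -2.0e-04 -1.0e+00] F [ 0.5  1.  -5. ] T [ 0.01 -0.03 -0.06] op 0.017 99.8
T det 1
d mm [ 0.7 -0.5  0.9] rotvec [ 0.0026 -0.0001 -0.0007]
```

View pics/w4.png

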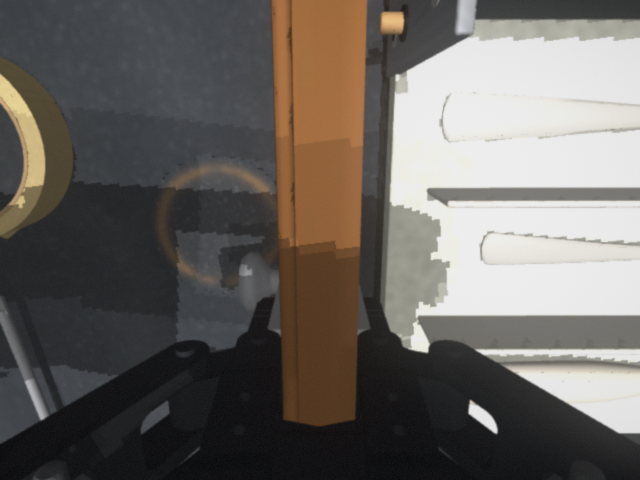

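The left peg is at (392,22), level and clear of the board. I'll make the fine correction and then approach slowly.

Emit:
servo_tool(
  commands=[
    {"dx": 0.6, "dy": 3, "dz": 0.9, "rx": 0.0025, "ry": 0, "rz": 0, "jaw": 0},
    {"dx": 0, "dy": 3, "dz": 0, "rx": 0, "ry": 0, "rz": 0, "jaw": 0},
    {"dx": 0, "dy": 3, "dz": 0, "rx": 0, "ry": 0, "rz": 0, "jaw": 0},
    {"dx": 0, "dy": 2, "dz": 0, "rx": 0, "ry": 0, "rz": 0, "jaw": 0},
    {"dx": 0, "dy": 2, "dz": 0, "rx": 0, "ry": 0, "rz": 0, "jaw": 0},
    {"dx": 0, "dy": 2, "dz": 0, "rx": 0, "ry": 0, "rz": 0, "jaw": 0},
    {"dx": 0, "dy": 0, "dz": 0, "rx": 0, "ry": 0, "rz": 0, "jaw": 0},
  ],
  squeeze=100,
)

```text
t: 9.45
position: [0.5309, -0.0082, 0.084]
orientation: [0.752, 0.659, 0.0, 0.0]
contact_force: [-1.1, -0.2, -5.3]
opening: 0.0172
gripper_force: 99.8
```

```bash
python3 go.py 0.5396 -0.0090 0.0842 -7.45
```

```text
t 9.45 P [ 0.5309 -0.0082  0.084 ] yawY -7.51 z [ 4.e-04  1.e-04 -1.e+00] F [-1.1 -0.2 -5.3] T [-0.    0.02  0.  ] op 0.0172 99.8
T det 1
d mm [ 0.3  8.7 -0.2] rotvec [ 0.0004 -0.0001 -0.001 ]
```

Emit:
servo_tool(
  commands=[
    {"dx": 0, "dy": 1.5, "dz": 0, "rx": 0, "ry": 0, "rz": 0, "jaw": 0},
    {"dx": 0, "dy": 1.5, "dz": 0, "rx": 0, "ry": 0, "rz": 0, "jaw": 0},
    {"dx": 0, "dy": 0, "dz": 0, "rx": 0, "ry": 0, "rz": 0, "jaw": 0},
  ],
  squeeze=100,
)

```text
t: 9.75
position: [0.5338, -0.0086, 0.084]
orientation: [0.752, 0.659, 0.0, 0.0]
contact_force: [-0.1, -0.2, -5.7]
opening: 0.0165
gripper_force: 99.8
```

Emit:
servo_tool(
  commands=[
    {"dx": 0, "dy": 1, "dz": 0, "rx": 0, "ry": 0, "rz": 0, "jaw": 0},
    {"dx": 0, "dy": 1, "dz": 0, "rx": 0, "ry": 0, "rz": 0, "jaw": 0},
    {"dx": 0, "dy": 0, "dz": 0, "rx": 0, "ry": 0, "rz": 0, "jaw": 0},
  ],
  squeeze=100,
)

```text
t: 10.05
position: [0.5357, -0.0088, 0.084]
orientation: [0.752, 0.659, 0.0, 0.0]
contact_force: [0.0, 0.9, -5.4]
opening: 0.017
gripper_force: 99.8
```

```bash
python3 go.py 0.5396 -0.0090 0.0842 -7.45
```

```text
t 10.05 P [ 0.5357 -0.0088  0.084 ] yawY -7.51 z [ 3.e-04  0.e+00 -1.e+00] F [ 0.   0.9 -5.4] T [ 0.04  0.01 -0.04] op 0.017 99.8
T det 1
d mm [ 0.3  3.9 -0.2] rotvec [ 0.0003 -0.0001 -0.001 ]
```

Emit:
servo_tool(
  commands=[
    {"dx": 0, "dy": 1, "dz": 0, "rx": 0, "ry": 0, "rz": 0, "jaw": 0},
    {"dx": 0, "dy": 1, "dz": 0, "rx": 0, "ry": 0, "rz": 0, "jaw": 0},
    {"dx": 0, "dy": 0, "dz": 0, "rx": 0, "ry": 0, "rz": 0, "jaw": 0},
  ],
  squeeze=100,
)

```text
t: 10.35
position: [0.5377, -0.0091, 0.084]
orientation: [0.752, 0.659, 0.0, 0.0]
contact_force: [-0.3, -0.3, -4.2]
opening: 0.0169
gripper_force: 99.8
```

Emit:
servo_tool(
  commands=[
    {"dx": 0, "dy": 0.6, "dz": 0, "rx": 0, "ry": 0, "rz": 0, "jaw": 0},
    {"dx": 0, "dy": 0.4, "dz": 0, "rx": 0, "ry": 0, "rz": 0, "jaw": 0},
    {"dx": 0, "dy": 0, "dz": 0, "rx": 0, "ry": 0, "rz": 0, "jaw": 0},
  ],
  squeeze=100,
)

```text
t: 10.65
position: [0.5386, -0.0092, 0.084]
orientation: [0.752, 0.659, 0.0, 0.0]
contact_force: [0.2, -0.4, -4.0]
opening: 0.0169
gripper_force: 99.8
```

Emit:
servo_tool(
  commands=[
    {"dx": 0, "dy": 0.5, "dz": 0, "rx": 0, "ry": 0, "rz": 0, "jaw": 0},
    {"dx": 0, "dy": 0, "dz": 0, "rx": 0, "ry": 0, "rz": 0, "jaw": 0},
  ],
  squeeze=100,
)

```text
t: 10.85
position: [0.5391, -0.0092, 0.084]
orientation: [0.752, 0.659, 0.0, 0.0]
contact_force: [0.5, 0.3, -4.7]
opening: 0.0171
gripper_force: 99.8
```

```bash
python3 go.py 0.5396 -0.0090 0.0842 -7.45
```

```text
t 10.85 P [ 0.5391 -0.0092  0.084 ] yawY -7.51 z [ 2.e-04  1.e-04 -1.e+00] F [ 0.5  0.3 -4.7] T [0.01 0.05 0.01] op 0.0171 99.8
T det 1
d mm [ 0.3  0.5 -0.2] rotvec [ 0.0002 -0.0001 -0.001 ]
```

Emit:
servo_tool(
  commands=[
    {"dx": 0, "dy": 0.5, "dz": 0, "rx": 0, "ry": 0, "rz": 0, "jaw": 0},
    {"dx": 0, "dy": 0, "dz": 0, "rx": 0, "ry": 0, "rz": 0, "jaw": 0},
  ],
  squeeze=100,
)

```text
t: 11.05
position: [0.5396, -0.0093, 0.084]
orientation: [0.752, 0.659, 0.0, 0.0]
contact_force: [0.7, 0.7, -5.2]
opening: 0.0168
gripper_force: 99.8
```

Emit:
servo_tool(
  commands=[
    {"dx": 0, "dy": 0.4, "dz": 0, "rx": 0, "ry": 0, "rz": 0, "jaw": 0},
    {"dx": 0, "dy": 0, "dz": 0, "rx": 0, "ry": 0, "rz": 0, "jaw": 0},
  ],
  squeeze=100,
)

```text
t: 11.25
position: [0.5396, -0.0093, 0.0839]
orientation: [0.752, 0.659, -0.0, -0.0]
contact_force: [-1.3, -0.0, -4.3]
opening: 0.0168
gripper_force: 99.8
```

Emit:
servo_tool(
  commands=[
    {"dx": 0, "dy": 0.3, "dz": 0, "rx": 0, "ry": 0, "rz": 0, "jaw": 0},
    {"dx": 0, "dy": 0, "dz": 0, "rx": 0, "ry": 0, "rz": 0, "jaw": 0},
  ],
  squeeze=100,
)

```text
t: 11.45
position: [0.5396, -0.0092, 0.0838]
orientation: [0.752, 0.659, -0.0, -0.001]
contact_force: [-4.8, -0.2, -2.3]
opening: 0.0172
gripper_force: 100.1
```

Emit:
servo_tool(
  commands=[
    {"dx": 0, "dy": 0.2, "dz": 0, "rx": 0, "ry": 0, "rz": 0, "jaw": 0},
    {"dx": 0, "dy": 0, "dz": 0, "rx": 0, "ry": 0, "rz": 0, "jaw": 0},
    {"dx": 0, "dy": 0, "dz": 0, "rx": 0, "ry": 0, "rz": 0, "jaw": 0},
  ],
  squeeze=100,
)

```text
t: 11.75
position: [0.5396, -0.0093, 0.0838]
orientation: [0.752, 0.659, -0.001, -0.001]
contact_force: [-5.1, -1.1, -2.0]
opening: 0.017
gripper_force: 100.3
```

```bash
python3 go.py 0.5396 -0.0090 0.0842 -7.45
python3 - <<'E'
from h import *
from m import fit
p,d,i=cap('top');q=fit('top',p,d,i,(.2,.8,-.3,.3,.128,.158));print(cv2.minAreaRect(q[:,:2].astype(np.float32)*1000),np.median(q,0))
o=[cv2.resize(p[205:295,265:400],None,fx=4,fy=4,interpolation=2)]
p,d,i=cap('side');o.append(cv2.resize(p[205:295,265:400],None,fx=4,fy=4,interpolation=2)[:220])
cv2.imwrite('pics/e.png',np.vstack(o)[...,::-1])
p,d,i=cap('wrist');cv2.imwrite('pics/w5.png',p[...,::-1])
cv2.imwrite('pics/e5.png',np.hstack([cv2.imread('pics/e.png'),cv2.resize(p[:240,270:370+0],(250,580))[...,::-1]]))
E
python3 go.py
```

```text
t 11.75 P [ 0.5396 -0.0093  0.0838] yawY -7.5 z [-1.6e-03  3.0e-04 -1.0e+00] F [-5.1 -1.1 -2. ] T [ 0.03  0.79 -0.01] op 0.017 100.3
T det 1
d mm [ 0.3 -0.  -0.4] rotvec [-0.0016 -0.0001 -0.0009]
((540.364501953125, -9.903823852539062), (296.5272521972656, 18.320627212524414), 82.69923400878906) [ 0.53493055 -0.08256599  0.14301514]
t 11.9 P [ 0.5396 -0.0092  0.0838] yawY -7.5 z [-1.6e-03  3.0e-04 -1.0e+00] F [-5.5 -0.5 -1.3] T [0.05 0.78 0.01] op 0.017 100.3
```

View pics/w5.png

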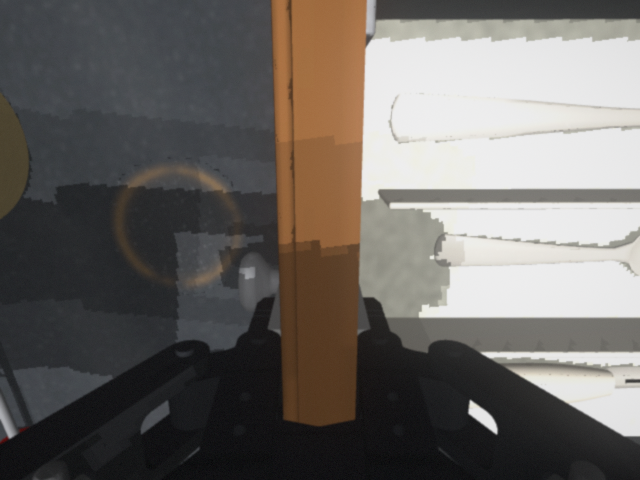

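The wrist view shows the board's back against the flange at (370,30), with no gap, and the knob clear. It has seated at the expected home plane. Raising the push now.

Emit:
servo_tool(
  commands=[
    {"dx": 0, "dy": 0.5, "dz": 0, "rx": 0, "ry": 0, "rz": 0, "jaw": 0},
    {"dx": 0, "dy": 0, "dz": 0, "rx": 0, "ry": 0, "rz": 0, "jaw": 0},
    {"dx": 0, "dy": 0, "dz": 0, "rx": 0, "ry": 0, "rz": 0, "jaw": 0},
  ],
  squeeze=100,
)

```text
t: 12.2
position: [0.5396, -0.0092, 0.0837]
orientation: [0.752, 0.659, -0.001, -0.001]
contact_force: [-7.7, 0.5, -0.2]
opening: 0.0169
gripper_force: 100.5
```

```bash
python3 go.py 0.5396 -0.0090 0.0842 -7.45
```

```text
t 12.2 P [ 0.5396 -0.0092  0.0837] yawY -7.49 z [-2.7e-03  4.0e-04 -1.0e+00] F [-7.7  0.5 -0.2] T [-0.01  0.99 -0.02] op 0.0169 100.5
T det 1
d mm [ 0.2 -0.  -0.5] rotvec [-0.0028 -0.0001 -0.0008]
```

Emit:
servo_tool(
  commands=[
    {"dx": 0, "dy": 0.5, "dz": -0.3, "rx": -0.003, "ry": 0, "rz": 0, "jaw": 0},
    {"dx": 0, "dy": 0, "dz": 0, "rx": 0, "ry": 0, "rz": 0, "jaw": 0},
    {"dx": 0, "dy": 0, "dz": 0, "rx": 0, "ry": 0, "rz": 0, "jaw": 0},
  ],
  squeeze=100,
)

```text
t: 12.5
position: [0.5397, -0.0093, 0.0837]
orientation: [0.752, 0.659, -0.0, -0.0]
contact_force: [-7.7, -0.2, -1.4]
opening: 0.017
gripper_force: 100.4
```

```bash
python3 go.py 0.5396 -0.0090 0.0842 -7.45; sleep 0
python3 - <<'E'
from h import *
F=[];T=[]
for k in range(6):
    env.capture('side');s=env.get_state();F.append(s['contact_force']);T.append(s['torque'])
print(np.mean(F,0),np.mean(T,0))
E
```

```text
t 12.5 P [ 0.5397 -0.0093  0.0837] yawY -7.49 z [-7.e-04  2.e-04 -1.e+00] F [-7.7 -0.2 -1.4] T [-0.06  1.07 -0.01] op 0.017 100.4
T det 1
d mm [ 0.3 -0.1 -0.5] rotvec [-0.0007 -0.0001 -0.0008]
[-8.12757093 -0.03638208 -1.71480486] [ 0.00313382  1.1175663  -0.02218165]
```

Emit:
servo_tool(
  commands=[
    {"dx": 0, "dy": 0, "dz": 0, "rx": -0.006, "ry": 0, "rz": 0, "jaw": 0},
    {"dx": 0, "dy": 0, "dz": 0, "rx": 0, "ry": 0, "rz": 0, "jaw": 0},
    {"dx": 0, "dy": 0, "dz": 0, "rx": 0, "ry": 0, "rz": 0, "jaw": 0},
  ],
  squeeze=100,
)

```text
t: 13.1
position: [0.5397, -0.0092, 0.0836]
orientation: [0.752, 0.659, 0.002, 0.002]
contact_force: [-6.1, 0.2, -1.8]
opening: 0.0168
gripper_force: 100.3
```

```bash
cat > av.py <<'E'
from h import *
F=[];T=[]
for k in range(6):
    env.capture('side');s=env.get_state();F.append(s['contact_force']);T.append(s['torque'])
F=np.mean(F,0);T=np.mean(T,0);print(F.round(2),T.round(3),T[1]/-F[0])
E
python3 go.py 0.5396 -0.0090 0.0842 -7.45;python3 av.py
```

```text
t 13.1 P [ 0.5397 -0.0092  0.0836] yawY -7.5 z [ 5.2e-03 -5.0e-04 -1.0e+00] F [-6.1  0.2 -1.8] T [ 0.09  1.39 -0.02] op 0.0168 100.3
T det 1
d mm [ 0.2 -0.1 -0.6] rotvec [ 0.0052 -0.0002 -0.0008]
[-6.08  0.1  -2.11] [ 0.083  1.426 -0.003] 0.23451952088131758
```

The centre of pressure moved from near the flange tops to near the bottom edge, so flush lies between these two tilts. I'll turn back halfway and push more.

Emit:
servo_tool(
  commands=[
    {"dx": 0, "dy": 0.4, "dz": 0, "rx": 0.003, "ry": 0, "rz": 0, "jaw": 0},
    {"dx": 0, "dy": 0.4, "dz": 0, "rx": 0, "ry": 0, "rz": 0, "jaw": 0},
    {"dx": 0, "dy": 0, "dz": 0, "rx": 0, "ry": 0, "rz": 0, "jaw": 0},
    {"dx": 0, "dy": 0, "dz": 0, "rx": 0, "ry": 0, "rz": 0, "jaw": 0},
  ],
  squeeze=100,
)

```text
t: 13.8
position: [0.5397, -0.0092, 0.0836]
orientation: [0.752, 0.659, 0.0, 0.0]
contact_force: [-10.0, 0.6, 0.6]
opening: 0.0167
gripper_force: 100.7
```

```bash
python3 go.py 0.5396 -0.0090 0.0842 -7.45;python3 av.py
```

```text
t 13.8 P [ 0.5397 -0.0092  0.0836] yawY -7.49 z [ 4.e-04  1.e-04 -1.e+00] F [-10.    0.6   0.6] T [0.1  1.66 0.  ] op 0.0167 100.7
T det 1
d mm [ 0.2 -0.1 -0.6] rotvec [ 0.0004 -0.0001 -0.0006]
[-10.81   0.15   1.47] [ 0.061  1.638 -0.026] 0.1514384139749653
```

Emit:
servo_tool(
  commands=[
    {"dx": 0, "dy": 0.4, "dz": 0, "rx": -0.0015, "ry": 0, "rz": 0, "jaw": 0},
    {"dx": 0, "dy": 0, "dz": 0, "rx": 0, "ry": 0, "rz": 0, "jaw": 0},
    {"dx": 0, "dy": 0, "dz": 0, "rx": 0, "ry": 0, "rz": 0, "jaw": 0},
    {"dx": 0, "dy": 0, "dz": 0, "rx": 0, "ry": 0, "rz": 0, "jaw": 0},
  ],
  squeeze=100,
)

```text
t: 14.5
position: [0.5397, -0.0092, 0.0836]
orientation: [0.752, 0.659, 0.0, 0.0]
contact_force: [-12.4, 0.1, 3.2]
opening: 0.0169
gripper_force: 100.8
```

```bash
python3 av.py; python3 go.py 0.5396 -0.0090 0.0842 -7.45
python3 - <<'E'
from h import *
o=[]
p,d,i=cap('top');o.append(cv2.resize(p[205:295,255:400],(640,397),interpolation=2)[:300])
p,d,i=cap('side');o.append(cv2.resize(p[205:295,255:400],(640,397),interpolation=2)[60:360])
cv2.imwrite('pics/f.png',np.vstack(o)[...,::-1])
E
```

```text
[-11.77  -0.05   2.73] [ 0.074  1.918 -0.044] 0.16294784272836665
t 14.8 P [ 0.5397 -0.0092  0.0835] yawY -7.49 z [ 0.001 -0.    -1.   ] F [-11.7   0.8   3.1] T [ 0.06  1.92 -0.02] op 0.0168 100.8
T det 1
d mm [ 0.2 -0.1 -0.7] rotvec [ 0.001  -0.0001 -0.0006]
```

View pics/f.png

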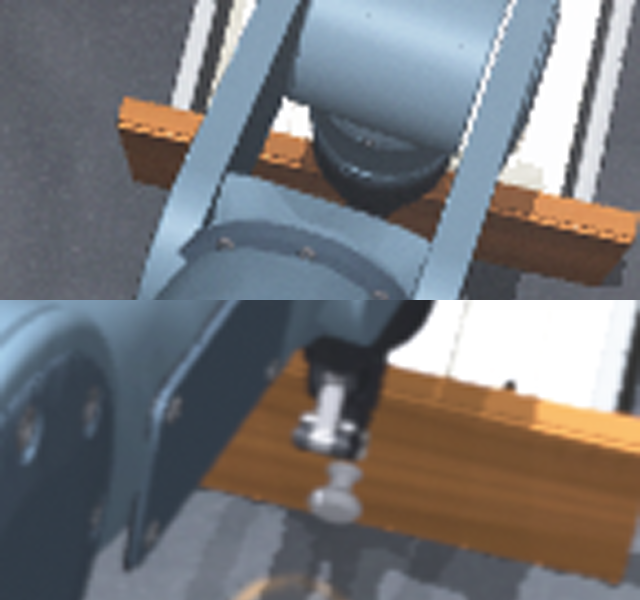

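In the pictures the board sits flush across both flanges (edge at top rows ~100–215), centred, with the knob outward. The push is about 12 N. I'll ease the slight downward load and hold.

Emit:
servo_tool(
  commands=[
    {"dx": 0, "dy": 0, "dz": -0.4, "rx": 0, "ry": 0, "rz": 0, "jaw": 0},
    {"dx": 0, "dy": 0, "dz": 0, "rx": 0, "ry": 0, "rz": 0, "jaw": 0},
    {"dx": 0, "dy": 0, "dz": 0, "rx": 0, "ry": 0, "rz": 0, "jaw": 0},
    {"dx": 0, "dy": 0, "dz": 0, "rx": 0, "ry": 0, "rz": 0, "jaw": 0},
    {"dx": 0, "dy": 0, "dz": 0, "rx": 0, "ry": 0, "rz": 0, "jaw": 0},
    {"dx": 0, "dy": 0, "dz": 0, "rx": 0, "ry": 0, "rz": 0, "jaw": 0},
    {"dx": 0, "dy": 0, "dz": 0, "rx": 0, "ry": 0, "rz": 0, "jaw": 0},
    {"dx": 0, "dy": 0, "dz": 0, "rx": 0, "ry": 0, "rz": 0, "jaw": 0},
  ],
  squeeze=100,
)

```text
t: 15.7
position: [0.5397, -0.0092, 0.0835]
orientation: [0.752, 0.659, 0.0, 0.0]
contact_force: [-10.1, 0.0, -0.6]
opening: 0.0169
gripper_force: 100.1
```

```bash
python3 av.py; python3 go.py
```

```text
[-9.98  0.33 -0.88] [ 0.04   1.666 -0.018] 0.16684769453368642
t 16.0 P [ 0.5397 -0.0092  0.0835] yawY -7.49 z [ 0.0011  0.     -1.    ] F [-9.8  0.8 -1. ] T [0.03 1.69 0.02] op 0.0166 100.1
```

Adding a little push to get back to 12 N, then holding.

Emit:
servo_tool(
  commands=[
    {"dx": 0, "dy": 0.4, "dz": 0, "rx": 0, "ry": 0, "rz": 0, "jaw": 0},
    {"dx": 0, "dy": 0, "dz": 0, "rx": 0, "ry": 0, "rz": 0, "jaw": 0},
    {"dx": 0, "dy": 0, "dz": 0, "rx": 0, "ry": 0, "rz": 0, "jaw": 0},
    {"dx": 0, "dy": 0, "dz": 0, "rx": 0, "ry": 0, "rz": 0, "jaw": 0},
    {"dx": 0, "dy": 0, "dz": 0, "rx": 0, "ry": 0, "rz": 0, "jaw": 0},
    {"dx": 0, "dy": 0, "dz": 0, "rx": 0, "ry": 0, "rz": 0, "jaw": 0},
    {"dx": 0, "dy": 0, "dz": 0, "rx": 0, "ry": 0, "rz": 0, "jaw": 0},
    {"dx": 0, "dy": 0, "dz": 0, "rx": 0, "ry": 0, "rz": 0, "jaw": 0},
  ],
  squeeze=100,
)

```text
t: 16.8
position: [0.5397, -0.0092, 0.0835]
orientation: [0.752, 0.659, 0.0, 0.0]
contact_force: [-11.8, 0.1, 0.9]
opening: 0.0168
gripper_force: 100.8
```

Emit:
servo_tool(
  commands=[
    {"dx": 0, "dy": 0, "dz": 0, "rx": 0, "ry": 0, "rz": 0, "jaw": 0},
    {"dx": 0, "dy": 0, "dz": 0, "rx": 0, "ry": 0, "rz": 0, "jaw": 0},
    {"dx": 0, "dy": 0, "dz": 0, "rx": 0, "ry": 0, "rz": 0, "jaw": 0},
    {"dx": 0, "dy": 0, "dz": 0, "rx": 0, "ry": 0, "rz": 0, "jaw": 0},
    {"dx": 0, "dy": 0, "dz": 0, "rx": 0, "ry": 0, "rz": 0, "jaw": 0},
    {"dx": 0, "dy": 0, "dz": 0, "rx": 0, "ry": 0, "rz": 0, "jaw": 0},
    {"dx": 0, "dy": 0, "dz": 0, "rx": 0, "ry": 0, "rz": 0, "jaw": 0},
    {"dx": 0, "dy": 0, "dz": 0, "rx": 0, "ry": 0, "rz": 0, "jaw": 0},
  ],
  squeeze=100,
)

```text
t: 17.6
position: [0.5397, -0.0092, 0.0836]
orientation: [0.752, 0.659, 0.0, 0.0]
contact_force: [-12.3, 0.6, 1.4]
opening: 0.017
gripper_force: 100.8
```

Emit:
servo_tool(
  commands=[
    {"dx": 0, "dy": 0, "dz": 0, "rx": 0, "ry": 0, "rz": 0, "jaw": 0},
    {"dx": 0, "dy": 0, "dz": 0, "rx": 0, "ry": 0, "rz": 0, "jaw": 0},
    {"dx": 0, "dy": 0, "dz": 0, "rx": 0, "ry": 0, "rz": 0, "jaw": 0},
    {"dx": 0, "dy": 0, "dz": 0, "rx": 0, "ry": 0, "rz": 0, "jaw": 0},
    {"dx": 0, "dy": 0, "dz": 0, "rx": 0, "ry": 0, "rz": 0, "jaw": 0},
    {"dx": 0, "dy": 0, "dz": 0, "rx": 0, "ry": 0, "rz": 0, "jaw": 0},
    {"dx": 0, "dy": 0, "dz": 0, "rx": 0, "ry": 0, "rz": 0, "jaw": 0},
    {"dx": 0, "dy": 0, "dz": 0, "rx": 0, "ry": 0, "rz": 0, "jaw": 0},
  ],
  squeeze=100,
)

```text
t: 18.4
position: [0.5397, -0.0092, 0.0836]
orientation: [0.752, 0.659, 0.0, 0.0]
contact_force: [-12.2, 0.3, 0.2]
opening: 0.0168
gripper_force: 100.8
```

Emit:
servo_tool(
  commands=[
    {"dx": 0, "dy": 0, "dz": 0, "rx": 0, "ry": 0, "rz": 0, "jaw": 0},
    {"dx": 0, "dy": 0, "dz": 0, "rx": 0, "ry": 0, "rz": 0, "jaw": 0},
    {"dx": 0, "dy": 0, "dz": 0, "rx": 0, "ry": 0, "rz": 0, "jaw": 0},
    {"dx": 0, "dy": 0, "dz": 0, "rx": 0, "ry": 0, "rz": 0, "jaw": 0},
    {"dx": 0, "dy": 0, "dz": 0, "rx": 0, "ry": 0, "rz": 0, "jaw": 0},
    {"dx": 0, "dy": 0, "dz": 0, "rx": 0, "ry": 0, "rz": 0, "jaw": 0},
    {"dx": 0, "dy": 0, "dz": 0, "rx": 0, "ry": 0, "rz": 0, "jaw": 0},
    {"dx": 0, "dy": 0, "dz": 0, "rx": 0, "ry": 0, "rz": 0, "jaw": 0},
  ],
  squeeze=100,
)

```text
t: 19.2
position: [0.5397, -0.0092, 0.0836]
orientation: [0.752, 0.659, 0.0, 0.0]
contact_force: [-12.2, 0.8, -0.4]
opening: 0.0165
gripper_force: 100.8
```

```bash
python3 av.py; python3 go.py
```

```text
[-12.65  -0.31   1.1 ] [ 0.018  1.841 -0.022] 0.14551129444043057
t 19.5 P [ 0.5397 -0.0092  0.0835] yawY -7.48 z [ 2.e-04  1.e-04 -1.e+00] F [-12.4  -0.1   1.4] T [ 0.04  1.84 -0.  ] op 0.0166 100.8
```

```bash
python3 -c "
from rig import env;print(env.job_done())"
```

```text
the job is handed in; nothing more can be done
None
```

The front is on both pegs, knob outwards, upright and flush against the flanges; I held it there for about 3 s at a steady 12 N and handed the job in at 19.5 s, still gripping and pressing.

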